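Rack the welded test plate

TASK

Take the tall, wide welded test plate that stands in one of the two holding blocks and slide it upright down into the empty slot of the three-slot cooling rack, fully home on the slot's floor and not sticking out past the ends of the slot. Leave the two short plates that are already in the rack standing where they are.

Things in the scene. Friction and masses are not known exactly. Their poses are not given: they have to be found in the camera images.
- coupon_mid (a point): Centre of the loose welded steel plate: 80 mm wide (x), 10 thick (y), 120 tall (z up), 0.75 kg; a weld bead up to 3 mm proud runs level across both faces at mid-height. It stands in a 16 mm slot (floor 10 mm above the table) of a fixed aluminium block 120 x 50 x 35 mm high. A like block holds a smaller plain plate, 40 x 10 x 85 tall, not needed; which block holds which varies.
- slot (a point): Centre of the floor of the rack's empty slot, 12 mm above the table; x along the slot, y across, z up. The fixed dark steel rack has three parallel slots 45 mm apart; any may be the empty one. A slot is 110 mm long, open above and at both ends, 15 mm wide in its lower 25 mm, then flares to about 33 mm at the mouth, 45 mm above its floor.
- racked_a_mid (a point): Centre (half-way up) of one of two loose short steel plates already standing in the other slots: 70 mm long (x), 10 mm thick (y), 60 mm tall (z). Its top is 72 mm above the table.
- racked_b_mid (a point): Centre of the other short racked plate, the same size.
There are look-alikes about, which are no part of the job. Leave any blue or green look-alike of the part that bears coupon_mid alone.

How it is judged:
By the outcome, as a careful person would: the job done as asked, in the order asked, and still so for the second after the job is handed in, with the robot touching nothing.
It also fails if it takes over 48 s, if anything falls off the work surface, if the arm or the gripper's body presses on something with over 40 N, if the wrist force passes 120 N, or if a joint passes its speed limit or range.

ROBOT

A 6-joint arm with a two-finger parallel gripper is mounted at the origin on the work surface. World frame = base frame: x ahead of the robot, y to its left, z up, the work surface at z = 0. Lengths are in m, angles in rad, forces in N, time in s.
With the tool pointing down it reaches from about 0.325 to 1 m from the base axis. Payload 5.1 kg.
Tool frame: the origin (TCP) lies midway between the tips of the shut fingers; the grasp point (between the pads) lies 19 mm behind it (bot.tcp_to_grasp is the distance from the TCP to the grasp point, in m); z points along the fingers, y is the line along which they close (so a half turn about z gives the same grasp; the last joint's range is limited). The gripper opens to 85 mm and grips with 20 to 120 N. Pads are 22 mm wide; open, the fingers measure 114 mm over their backs; the gripper's body (76 mm by 85 mm) begins 54 mm behind the grasp point. The pads swing forward as they close: fully open they stand 13 mm farther back than shut.
Start: joints at [1.081, 0.124, 1.65, -0, 1.367, -0.083], TCP at [0.257, 0.597, 0.231] pointing down, gripper open.
Joint ranges: [-2.61, 2.61], [-1.02, 2.33], [0.03, 2.71], [-1.35, 4.49], [0.32, 2.68], [-2.91, 2.91]. Speed limits (rad/s): [2.57, 2.57, 3.14, 3.14, 3.14, 3.14].

INTERFACE

Orientations are given as a rotation vector (axis times angle).
In Python, from workcell import bot gives the robot as it stands.
- The arm moves only by the tool play_rows, never from a script. Its argument "plan" is text: rows parted by semicolons, each of 6 numbers parted by spaces: the shift along the world's x, y, z scaled (see below), then the turn, a rotation vector about the world's x, y, z scaled (see below). In form: x y z ax ay az; .... A call has 1 to 20 rows; each row is the pose to reach, as a shift and turn from the pose commanded when the call began; what a row does not reach only later rows make up. The controller multiplies each number of a shift by 500 mm and each number of a turn by 30 degrees. A row lasts 1/12 s, in which the tool goes at most 41.7 mm and 7.16 degrees, less where a joint would pass 70% of its speed; a pose out of reach is approached as far as the arm can. A call with a number of a shift or a turn outside -1 to 1 is refused whole. A call with a gripper value outside its range is refused whole. "grip" is the gripper's target within -1 to 1 (fully open at 1, half-way at 0, shut at -1), set as the call begins (left out, the last holds). The fingers move at their own pace and stop on an object; the grip force is fixed at half the most. Time passes only in rows, so rows that repeat a pose let the fingers close. It gives the time, the measured TCP pose, the force, the opening and the grip force at its end, in the units of the state.
- bot.sense(): the state, without advancing time (a new reading comes with each control period).
- bot.grab_frame(name): name is "scene" or "top" or "wrist"; returns (picture, depth): 400x640x3 uint8, red, green, blue; 400x640 float32, m along the optical axis (not along the pixel's ray), 0 where there is no reading.
- bot.get_calibration(name): a dict with "fov_y" (degrees; the focal length in pixels is half the picture's height over the tangent of half this angle, whatever the lens; pixels are square), "cx", "cy" (the principal point, pixels), "cam_to_world" (4x4, takes a point from camera to world coordinates). Camera axes: x right, y down, z forward; pixel columns grow to the right and rows downward; lengths in m; the calibration is good to about 2 mm. A picture is of the moment at which its call begins: read the wrist's pose just before it. get_calibration takes no time and is no camera call; for the wrist camera it gives the pose at the moment of the call.
- bot.hand_in(): hands the job in; it is judged then, once.
Trained networks look in the newest picture that a camera, given by its name, has taken for a name from the list of things; names that differ only in an ending like _2 or _b are one class to them, and where a whole thing is asked for, a point or a joint stands for the part that bears it (a point fixed in the world has none). Each returns a list of dicts, best first, with "score" (0 to 1); they miss things now and then, are a little off and sometimes report something else, mostly with a low value. They report only what shows in the picture. A call takes as long as a camera call. They do not tell look-alikes from the thing itself.
- bot.search_frame(name, camera): "extent" ([left, top, right, bottom] in pixels, round what is visible of it).
The state is a dict: "time": time; "joint_pos": joint angles; "qd": joint speeds; "joint_torque": joint torques, N m; "tcp_pos": TCP position; "ee_rot": TCP orientation; "wrist_force": force on the tool from outside, world axes, zero at the start; "torque": the same for the moment, N m; "width": opening from 0.0 (shut) to 1.0 (fully open); "finger_force": force on a finger pad.
Only numpy, scipy, OpenCV 4.12 (cv2) and the standard library are available. Lean on these libraries where they do the work, as an engineer would, in place of code of your own. Each camera call takes 0.05 s, during which the arm holds its last target. There are 200 camera calls.

## Working session

There is one attempt and no reset: what is moved stays moved. The work goes in short steps, Python scripts to look and compute and a tool call to move; the robot and the scene stay as the last step left them, time stands still between calls to the robot, and variables do not carry over. Pictures are saved under pics/ and viewed, at most 10 in all, crops included, and the job is handed in when it is done.

Besides the shell and the picture viewer there is one more tool, called after ">>>" as name(argument=value, ...), one argument or row to a line, values as JSON. play_rows: Moves the arm, as the interface text tells. Shifts and turns lie within -1 to 1; 1 stands for 500 mm of shift or 30 degrees of turn. Its arguments: {"type":"object","properties":{"plan":{"type":"string"},"grip":{"type":"number"}},"required":["plan"]}

```bash
mkdir -p pics; cat > h.py <<'E'
import numpy as np, cv2
from workcell import bot
def cloud(name):
    T0=bot.get_calibration(name); im,d=bot.grab_frame(name)
    f=200/np.tan(np.radians(T0["fov_y"])/2)
    v,u=np.mgrid[:400,:640]
    P=np.stack([(u-T0["cx"])/f*d,(v-T0["cy"])/f*d,d],-1)
    M=np.array(T0["cam_to_world"]); W=P@M[:3,:3].T+M[:3,3]
    W[d==0]=np.nan
    return im,W
def save(im,fn): cv2.imwrite(fn,im[...,::-1])
E
python3 - <<'E'
from h import *
for n in ("scene","top"):
    im,W=cloud(n); save(im,f"pics/{n}1.png"); np.save(n+".npy",W)
    for k in ("coupon_mid","slot","racked_a_mid"):
        for r in bot.search_frame(k,n):
            e=r["extent"]; c=W[int((e[1]+e[3])/2),int((e[0]+e[2])/2)]
            print(n,k,round(r["score"],2),np.round(e),np.round(c,3))
s=bot.sense(); print(s["time"],s["tcp_pos"],s["ee_rot"],bot.get_calibration("top"))
E
```

```text
scene coupon_mid 0.95 [329.  89. 341. 144.] [0.356 0.232 0.064]
scene coupon_mid 0.88 [337. 178. 375. 217.] [0.565 0.058 0.084]
scene coupon_mid 0.87 [416. 156. 460. 210.] [0.672 0.223 0.067]
scene coupon_mid 0.71 [356. 235. 399. 289.] [ 0.687 -0.029  0.077]
scene slot 0.5 [270. 264. 304. 301.] [ 0.563 -0.162  0.012]
scene racked_a_mid 0.86 [232. 291. 263. 327.] [ 0.564 -0.257  0.071]
top coupon_mid 0.79 [221. 260. 254. 288.] [0.361 0.233 0.117]
top coupon_mid 0.65 [345. 124. 354. 165.] [ 0.668 -0.015  0.106]
top slot 0.66 [401. 176. 407. 212.] [ 0.568 -0.161  0.011]
top racked_a_mid 0.79 [436. 178. 446. 213.] [ 0.559 -0.245  0.049]
0.4 [0.25718684 0.59687416 0.23116201] [-6.34581925e-01 -3.07673864e+00  3.93056517e-04] {'fov_y': 53.43326534144651, 'cx': 324.85093088415834, 'cy': 200.41978295801144, 'cam_to_world': array([[ 0.01292588, -0.9830866 ,  0.18268459,  0.36300896],
       [-0.99991476, -0.01237155,  0.0041737 ,  0.03702571],
       [-0.00184302, -0.18272297, -0.98316271,  1.00987314],
       [ 0.        ,  0.        ,  0.        ,  1.        ]])}
```

View pics/scene1.png

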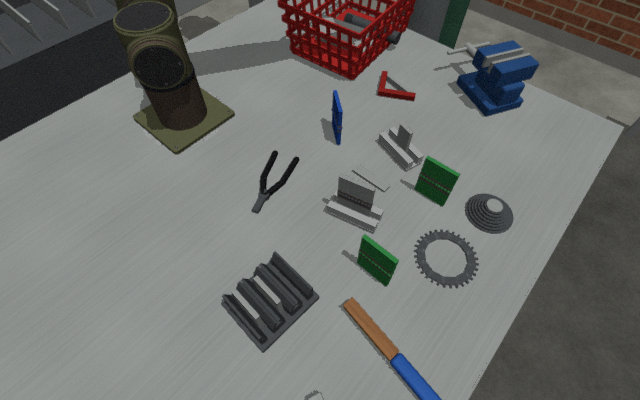

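View pics/top1.png

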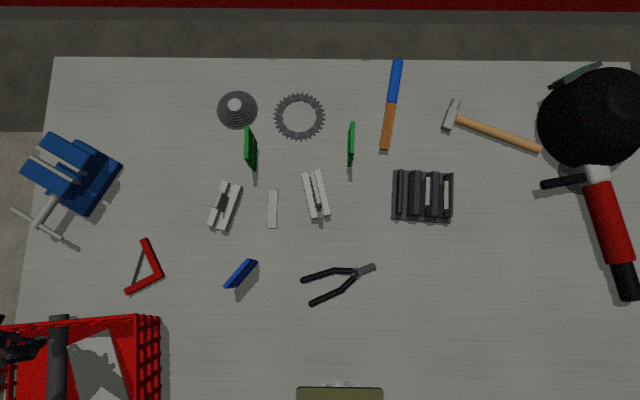

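The scene view shows the wanted plate: tall steel, standing in the block at scene px (352,200) / top (316,195). Candidates are:
- **Blue look-alike:** scene (336,117).
- **Green look-alikes:** scene (437,180) and (377,260).
- **Small plain plate:** block at scene (402,143).
- **Rack:** scene (270,300) / top (423,195).

I choose the grey plate at (352,200).

```bash
python3 - <<'E'
from h import *
for n in ("scene","top"):
    W=np.load(n+".npy"); x,y,z=W[...,0],W[...,1],W[...,2]
    for nm,lo,hi,c in (("plate",.06,.16,(.565,.05)),("block",.02,.045,(.565,.05)),("small",.05,.12,(.54,.25))):
        m=(abs(x-c[0])<.075)&(abs(y-c[1])<.05)&(z>lo)&(z<hi)
        P=W[m]
        if len(P)<5: print(n,nm,len(P)); continue
        (cx,cy),wh,a=cv2.minAreaRect(P[:,:2].astype(np.float32))
        print(n,nm,len(P),np.round([cx,cy,*wh],3),round(a,1),P[:,2].max().round(3))
    m=(abs(x-.57)<.1)&(abs(y+.2)<.12)&(z>.008)&(z<.1); P=W[m]
    r=cv2.minAreaRect(P[:,:2].astype(np.float32)); print(n,"rack",np.round(r[0],3),np.round(r[1],3),r[2])
    for yy in np.arange(-.29,-.11,.006):
        q=P[(abs(P[:,1]-yy)<.003)&(abs(P[:,0]-.565)<.03)]
        if len(q): print(round(yy,3),np.round(np.percentile(q[:,2],[10,50,90]),3),end=" | ")
    print()
im,_=cloud("scene"); save(cv2.resize(im[160:350,200:420],None,fx=3,fy=3),"pics/c.png")
T=bot.get_calibration("wrist")["cam_to_world"]; print(np.round(T,3))
E
```

```text
scene plate 847 [0.56  0.06  0.081 0.015] 13.0 0.133
scene block 793 [0.564 0.061 0.12  0.051] 14.5 0.045
scene small 239 [0.534 0.29  0.012 0.042] 74.4 0.098
scene rack [ 0.565 -0.21 ] [0.149 0.131] 86.98007202148438
-0.284 [0.011 0.012 0.014] | -0.278 [0.011 0.013 0.056] | -0.272 [0.05  0.057 0.059] | -0.266 [0.041 0.047 0.054] | -0.26 [0.012 0.043 0.072] | -0.254 [0.028 0.072 0.073] | -0.248 [0.016 0.043 0.073] | -0.242 [0.042 0.048 0.054] | -0.236 [0.054 0.056 0.058] | -0.23 [0.038 0.055 0.057] | -0.224 [0.047 0.054 0.058] | -0.218 [0.031 0.042 0.066] | -0.212 [0.029 0.07  0.073] | -0.206 [0.071 0.072 0.074] | -0.2 [0.041 0.044 0.049] | -0.194 [0.048 0.054 0.058] | -0.188 [0.054 0.055 0.057] | -0.182 [0.038 0.056 0.058] | -0.176 [0.041 0.047 0.052] | -0.17 [0.011 0.041 0.043] | -0.164 [0.011 0.013 0.014] | -0.158 [0.012 0.021 0.04 ] | -0.152 [0.04  0.047 0.054] | -0.146 [0.054 0.057 0.058] | -0.14 [0.056 0.057 0.058] | 
top plate 230 [0.558 0.065 0.08  0.016] 13.4 0.133
top block 639 [0.563 0.066 0.121 0.05 ] 14.0 0.045
top small 151 [0.533 0.295 0.011 0.04 ] 74.5 0.097
top rack 
[... 191 characters left out ...]
-0.242 [0.033 0.045 0.066] | -0.236 [0.046 0.055 0.057] | -0.23 [0.052 0.054 0.057] | -0.224 [0.052 0.054 0.056] | -0.218 [0.044 0.049 0.055] | -0.212 [0.068 0.07  0.073] | -0.206 [0.069 0.071 0.073] | -0.2 [0.03  0.053 0.071] | -0.194 [0.04  0.043 0.047] | -0.188 [0.036 0.053 0.056] | -0.182 [0.053 0.055 0.056] | -0.176 [0.048 0.052 0.055] | -0.17 [0.016 0.038 0.047] | -0.164 [0.01  0.013 0.022] | -0.158 [0.01  0.012 0.014] | -0.152 [0.037 0.04  0.045] | -0.146 [0.047 0.052 0.055] | -0.14 [0.013 0.042 0.056] | -0.134 [0.009 0.01  0.013] | -0.128 [0.009 0.011 0.012] | 
[[ 0.395  0.881  0.259  0.191]
 [ 0.919 -0.379 -0.11   0.625]
 [ 0.001  0.281 -0.96   0.374]
 [ 0.     0.     0.     1.   ]]
```

View pics/c.png

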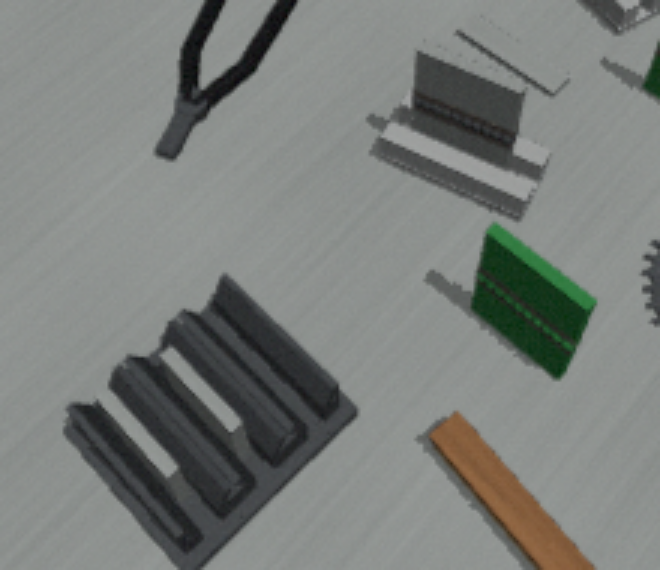

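The crop confirms the choice: a grey plate with a weld bead standing in the aluminium block, at crop (468,95). The rack's empty slot is the one nearest it, at the +y end, y ≈ -0.162. Next I move above the plate for a closer wrist view.

>>> play_rows(
  plan="0.2 -0.3 0.14 0 0 0.4;0.6 -0.9 0.16 0 0 1;0.6 -0.9 0.16 0 0 1;0.6 -0.9 0.16 0 0 1;0.6 -0.9 0.16 0 0 1;0.6 -0.9 0.16 0 0 1;0.6 -0.9 0.16 0 0 1;0.6 -0.9 0.16 0 0 1;0.6 -0.9 0.16 0 0 1;0.6 -0.9 0.16 0 0 1;0.6 -0.9 0.16 0 0 1;0.6 -0.9 0.16 0 0 1;0.6 -0.9 0.16 0 0 1;0.6 -0.9 0.16 0 0 1;0.6 -0.9 0.16 0 0 1;0.6 -0.9 0.16 0 0 1;0.6 -0.9 0.16 0 0 1;0.6 -0.9 0.16 0 0 1",
  grip=1,
)

```text
time: 1.95
tcp_pos: [0.5564, 0.1483, 0.311]
ee_rot: [0.186, -3.135, -0.0]
wrist_force: [0.3, 0.6, -0.3]
width: 0.997
finger_force: 0.0
```

>>> play_rows(
  plan="0 -0.17 0 0 0 0.24;0 -0.17 0 0 0 0.24;0 -0.17 0 0 0 0.24;0 -0.17 0 0 0 0.24;0 -0.17 0 0 0 0.24;0 -0.17 0 0 0 0.24",
)

```text
time: 2.45
tcp_pos: [0.557, 0.0634, 0.3113]
ee_rot: [0.383, -3.118, -0.001]
wrist_force: [0.3, 0.2, 0.0]
width: 1.0
finger_force: 0.0
```

```bash
cat > m.py <<'E'
from h import *
s=bot.sense(); print(s["time"],s["tcp_pos"].round(4),s["ee_rot"],s["wrist_force"].round(1))
im,W=cloud("wrist"); save(im,"pics/w1.png"); x,y,z=W[...,0],W[...,1],W[...,2]
for nm,lo,hi in (("plate",.06,.16),("top",.123,.14),("block",.02,.045)):
    m=(abs(x-.565)<.075)&(abs(y-.06)<.05)&(z>lo)&(z<hi); P=W[m]
    r=cv2.minAreaRect(P[:,:2].astype(np.float32)); print(nm,len(P),np.round([*r[0],*r[1],r[2]],3),P[:,2].max().round(3))
E
python3 m.py
```

```text
2.45 [0.557  0.0634 0.3113] [ 3.82528327e-01 -3.11820724e+00 -7.67420790e-04] [0.3 0.2 0. ]
plate 703 [5.6000e-01 6.2000e-02 8.1000e-02 1.4000e-02 1.4216e+01] 0.133
top 521 [5.6000e-01 6.2000e-02 8.0000e-02 9.0000e-03 1.3885e+01] 0.133
block 1712 [ 0.564  0.064  0.12   0.05  12.992] 0.037
```

View pics/w1.png

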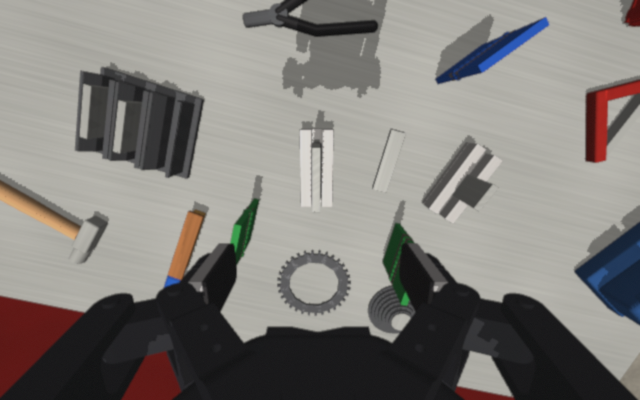

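The wrist view shows the plate edge-on at (316,175) between the block's cheeks, with both green look-alikes well clear. Its centre is (0.560, 0.062), yaw 14°, top 0.132. I descend now and grip above the bead.

>>> play_rows(
  plan="0.006 0 -0.08 0 0 0;0.006 0 -0.16 0 0 0;0.006 0 -0.24 0 0 0;0.006 0 -0.3 0 0 0;0.006 0 -0.35 0 0 0;0.006 0 -0.4 0 0 0;0.006 0 -0.43 0 0 0;0.006 0 -0.444 0 0 0;0.006 0 -0.444 0 0 0;0.006 0 -0.444 0 0 0",
)

```text
time: 3.33
tcp_pos: [0.5606, 0.0627, 0.0899]
ee_rot: [-0.381, 3.118, 0.0]
wrist_force: [0.3, -0.5, 0.3]
width: 1.0
finger_force: 0.0
```

>>> play_rows(
  plan="0 0 0 0 0 0;0 0 0 0 0 0;0 0 0 0 0 0;0 0 0 0 0 0;0 0 0 0 0 0;0 0 0 0 0 0;0 0 0 0 0 0;0 0 0 0 0 0;0 0 0 0 0 0;0 0 0 0 0 0;0 0 0 0 0 0;0 0 0 0 0 0;0 0 0 0 0 0;0 0 0 0 0 0",
  grip=-1,
)

```text
time: 4.5
tcp_pos: [0.5605, 0.0619, 0.0897]
ee_rot: [-0.38, 3.118, -0.0]
wrist_force: [-0.2, -0.1, 4.2]
width: 0.108
finger_force: 59.6
```

>>> play_rows(
  plan="0 0 0.02 0 0 0;0 0 0.05 0 0 0;0 0 0.09 0 0 0;0 0 0.14 0 0 0;0 0 0.2 0 0 0;0 0 0.27 0 0 0;0 0 0.34 0 0 0;0 0 0.38 0 0 0;0 -0.06 0.4 0 0 -0.1;0 -0.12 0.4 0 0 -0.25;0 -0.18 0.4 0 0 -0.4;0 -0.24 0.4 0 0 -0.57;0 -0.24 0.4 0 0 -0.57;0 -0.24 0.4 0 0 -0.57;0 -0.24 0.4 0 0 -0.57",
)

```text
time: 5.75
tcp_pos: [0.5591, -0.0578, 0.2871]
ee_rot: [-0.088, -3.136, -0.002]
wrist_force: [0.0, -0.4, -6.6]
width: 0.107
finger_force: 60.9
```

```bash
cat > r.py <<'E'
from h import *
s=bot.sense(); print(s["time"],s["tcp_pos"].round(4),s["ee_rot"].round(3),s["wrist_force"].round(1),s["width"])
im,W=cloud("wrist"); save(im,"pics/w2.png"); x,y,z=W[...,0],W[...,1],W[...,2]
t=s["tcp_pos"]
m=(abs(x-t[0])<.07)&(abs(y-t[1])<.04)&(z>t[2]-.09)&(z<t[2]+.06); np.save("w2.npy",W)
m=(abs(x-.565)<.1)&(y<-.11)&(y>-.31)&(z>.006)&(z<.1); P=W[m]
r=cv2.minAreaRect(P[:,:2].astype(np.float32)); print("rack",np.round([*r[0],*r[1],r[2]],3))
# walls of the empty slot: points of the ridges at 0.03..0.052 either side -> slot axis; floor points
for x0 in (.52,.535,.55,.565,.58,.595,.61):
    q=P[(abs(P[:,0]-x0)<.007)]; o=[]
    top=q[(q[:,2]>.053)&(q[:,2]<.062)]; fl=q[(q[:,2]<.018)&(q[:,1]>-.185)&(q[:,1]<-.145)]
    top=top[:,1]; 
    h,e=np.histogram(top,np.arange(-.29,-.12,.004)); 
    print(x0,"floor",fl[:,1].min().round(4) if len(fl) else None,fl[:,1].max().round(4) if len(fl) else None,"tops",[(round(a,3),int(b)) for a,b in zip(e,h) if b])
E
python3 r.py
```

```text
5.75 [ 0.5591 -0.0578  0.2871] [-8.800e-02 -3.136e+00 -2.000e-03] [ 0.  -0.4 -6.6] 0.10739954090654731
rack [ 0.565 -0.208  0.15   0.129 86.567]
0.52 floor -0.168 -0.1458 tops [(np.float64(-0.274), 13), (np.float64(-0.27), 41), (np.float64(-0.266), 16), (np.float64(-0.258), 1), (np.float64(-0.254), 2), (np.float64(-0.25), 5), (np.float64(-0.246), 10), (np.float64(-0.238), 3), (np.float64(-0.234), 32), (np.float64(-0.23), 26), (np.float64(-0.226), 24), (np.float64(-0.222), 28), (np.float64(-0.19), 26), (np.float64(-0.186), 27), (np.float64(-0.182), 23), (np.float64(-0.178), 34), (np.float64(-0.146), 21), (np.float64(-0.142), 29)]
0.535 floor -0.1693 -0.1594 tops [(np.float64(-0.274), 21), (np.float64(-0.27), 41), (np.float64(-0.266), 2), (np.float64(-0.25), 26), (np.float64(-0.246), 7), (np.float64(-0.238), 8), (np.float64(-0.234), 36), (np.float64(-0.23), 18), (np.float64(-0.226), 29), (np.float64(-0.222), 20), (np.float64(-0.21), 2), (np.float64(-0.206), 3), (np.float64(-0.202), 21), (np.float64(-0.194), 2), (np.float64(-0.19), 34), (np.float64(-0.186), 25), (np.float64(-0.182), 23)
[... 1791 characters left out ...]
7), (np.float64(-0.23), 24), (np.float64(-0.226), 16), (np.float64(-0.206), 23), (np.float64(-0.194), 28), (np.float64(-0.19), 23), (np.float64(-0.186), 23), (np.float64(-0.182), 22), (np.float64(-0.154), 1), (np.float64(-0.15), 20), (np.float64(-0.146), 23)]
0.61 floor -0.1738 -0.1645 tops [(np.float64(-0.278), 21), (np.float64(-0.274), 32), (np.float64(-0.27), 2), (np.float64(-0.242), 14), (np.float64(-0.238), 30), (np.float64(-0.234), 16), (np.float64(-0.23), 27), (np.float64(-0.226), 5), (np.float64(-0.198), 4), (np.float64(-0.194), 32), (np.float64(-0.19), 15), (np.float64(-0.186), 26), (np.float64(-0.182), 17), (np.float64(-0.154), 3), (np.float64(-0.15), 23), (np.float64(-0.146), 19)]
```

View pics/w2.png

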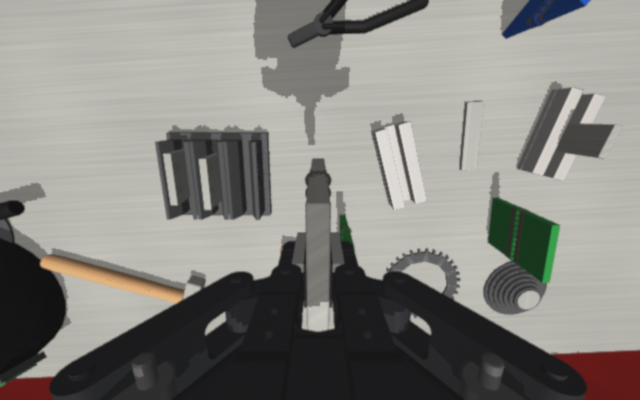

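The wrist view shows the plate held at (318,240) and the rack at (215,175). The empty slot is the rack's rightmost one, centred at (0.567, -0.1635), yaw -3.5°. I move over it and part-way down, then recheck.

>>> play_rows(
  plan="0.004 -0.05 0 0 0 0;0.01 -0.11 0 0 0 -0.01;0.016 -0.17 0 0 0 -0.01;0.016 -0.211 0 0 0 -0.01;0.016 -0.211 0 0 0 -0.01;0.016 -0.211 -0.03 0 0 -0.01;0.016 -0.211 -0.08 0 0 -0.01;0.016 -0.211 -0.14 0 0 -0.01;0.016 -0.211 -0.2 0 0 -0.01;0.016 -0.211 -0.25 0 0 -0.01;0.016 -0.211 -0.264 0 0 -0.01;0.016 -0.211 -0.264 0 0 -0.01;0.016 -0.211 -0.264 0 0 -0.01;0.016 -0.211 -0.264 0 0 -0.01",
)

```text
time: 6.97
tcp_pos: [0.5699, -0.1637, 0.1601]
ee_rot: [0.095, 3.136, -0.002]
wrist_force: [0.3, -0.1, -6.3]
width: 0.108
finger_force: 61.5
```

```bash
python3 - <<'E'
from h import *
s=bot.sense(); print(s["time"],s["tcp_pos"].round(4),s["ee_rot"].round(3),s["wrist_force"].round(1),s["width"])
im,W=cloud("wrist"); im2,W2=cloud("scene")
save(np.hstack([cv2.resize(im[60:400,170:470],None,fx=1.3,fy=1.3), cv2.resize(im2[200:370,190:340],(390,442))]),"pics/d.png")
for n,w in (("wrist",W),("scene",W2)):
    P=w.reshape(-1,3)
    for lo,hi in ((.085,.128),(.053,.06)):
      for x0 in (.53,.56,.59,.618):
        q=P[(abs(P[:,0]-x0)<.006)&(P[:,2]>lo)&(P[:,2]<hi)&(P[:,1]<-.13)&(P[:,1]>-.2)]
        print(n,lo,x0,len(q),np.round(np.percentile(q[:,1],[2,25,50,75,98]),4) if len(q) else "")
E
```

```text
6.9667 [ 0.5699 -0.1637  0.1601] [ 9.500e-02  3.136e+00 -2.000e-03] [ 0.3 -0.1 -6.3] 0.10763515119457294
wrist 0.085 0.53 137 [-0.1662 -0.1639 -0.1612 -0.1591 -0.1569]
wrist 0.085 0.56 0 
wrist 0.085 0.59 0 
wrist 0.085 0.618 0 
wrist 0.053 0.53 330 [-0.1906 -0.1856 -0.1791 -0.1448 -0.1399]
wrist 0.053 0.56 296 [-0.1926 -0.1873 -0.1809 -0.1464 -0.1418]
wrist 0.053 0.59 265 [-0.1945 -0.1892 -0.1827 -0.1477 -0.1427]
wrist 0.053 0.618 11 [-0.1962 -0.1932 -0.1905 -0.1672 -0.1447]
scene 0.085 0.53 3 [-0.1678 -0.1678 -0.1678 -0.1678 -0.1678]
scene 0.085 0.56 28 [-0.1697 -0.1695 -0.1694 -0.1692 -0.1687]
scene 0.085 0.59 32 [-0.1716 -0.1714 -0.1713 -0.1711 -0.1705]
scene 0.085 0.618 0 
scene 0.053 0.53 41 [-0.1917 -0.1895 -0.1854 -0.1818 -0.1788]
scene 0.053 0.56 41 [-0.1945 -0.1913 -0.188  -0.1828 -0.1802]
scene 0.053 0.59 57 [-0.1957 -0.1921 -0.1867 -0.1828 -0.1451]
scene 0.053 0.618 63 [-0.1968 -0.1924 -0.1858 -0.1511 -0.1466]
```

View pics/d.png

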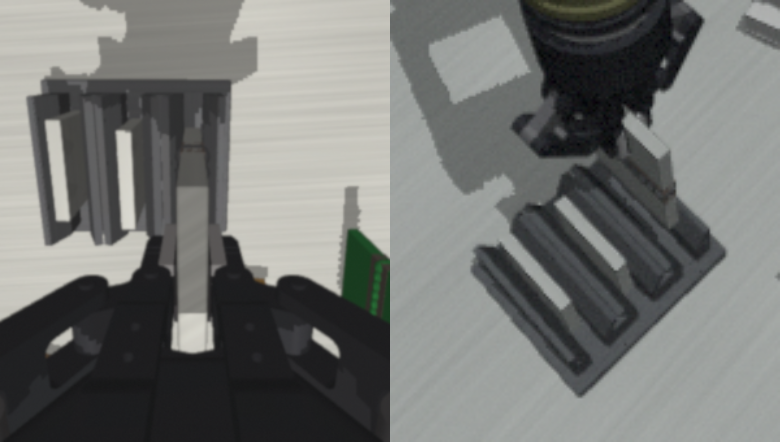

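The held plate sits over the empty slot's mouth (left view 193,190; right view 660,190), within 1 mm of centre by both cameras. I lower it.

>>> play_rows(
  plan="0 0 -0.02 0 0 0;0 0 -0.04 0 0 0;0 0 -0.06 0 0 0;0 0 -0.075 0 0 0;0 0 -0.09 0 0 0;0 0 -0.1 0 0 0;0 0 -0.11 0 0 0;0 0 -0.118 0 0 0;0 0 -0.118 0 0 0;0 0 -0.118 0 0 0",
)

```text
time: 7.9
tcp_pos: [0.5682, -0.1636, 0.0982]
ee_rot: [-0.096, -3.14, -0.0]
wrist_force: [0.8, 0.5, -6.9]
width: 0.108
finger_force: 61.6
```

>>> play_rows(
  plan="0 0 -0.005 0 0 0;0 0 -0.01 0 0 0;0 0 -0.012 0 0 0;0 0 -0.012 0 0 0",
)

```text
time: 8.23
tcp_pos: [0.568, -0.1635, 0.092]
ee_rot: [-0.096, -3.14, -0.0]
wrist_force: [0.5, 0.5, -6.7]
width: 0.107
finger_force: 61.6
```

>>> play_rows(
  plan="0 0 -0.001 0 0 0;0 0 -0.002 0 0 0;0 0 -0.003 0 0 0;0 0 -0.003 0 0 0;0 0 -0.003 0 0 0",
)

```text
time: 8.65
tcp_pos: [0.5684, -0.1637, 0.0917]
ee_rot: [0.096, 3.14, -0.0]
wrist_force: [-3.7, 0.7, -0.8]
width: 0.108
finger_force: 62.7
```

Contact came at the predicted height of 0.0917. I press slightly, open part-way, then fully, and withdraw upward.

>>> play_rows(
  plan="0 0 -0.001 0 0 0;0 0 -0.001 0 0 0;0 0 -0.001 0 0 0",
)

```text
time: 8.9
tcp_pos: [0.5685, -0.1637, 0.0918]
ee_rot: [0.096, 3.14, -0.0]
wrist_force: [-5.4, 1.7, 3.9]
width: 0.108
finger_force: 63.4
```

>>> play_rows(
  plan="0 0 0.002 0 0 0;0 0 0.002 0 0 0;0 0 0.002 0 0 0;0 0 0.002 0 0 0;0 0 0.002 0 0 0;0 0 0.002 0 0 0;0 0 0.002 0 0 0;0 0 0.002 0 0 0;0 0 0.002 0 0 0;0 0 0.002 0 0 0",
  grip=0,
)

```text
time: 9.73
tcp_pos: [0.5682, -0.1636, 0.0912]
ee_rot: [-0.096, -3.14, -0.0]
wrist_force: [0.7, -0.1, -0.9]
width: 0.503
finger_force: 0.0
```

>>> play_rows(
  plan="0 0 0.02 0 0 0;0 0 0.05 0 0 0;0 0 0.1 0 0 0;0 0 0.16 0 0 0;0 0 0.24 0 0 0;0 0 0.32 0 0 0;0.05 0.15 0.4 0 0 0;0.05 0.25 0.4 0 0 0;0.05 0.3 0.4 0 0 0;0.05 0.3 0.4 0 0 0;0.05 0.3 0.4 0 0 0",
)

```text
time: 10.65
tcp_pos: [0.594, -0.0085, 0.2943]
ee_rot: [0.087, 3.136, 0.003]
wrist_force: [0.0, -0.6, -0.7]
width: 0.5
finger_force: 0.0
```

```bash
python3 - <<'E'
from h import *
s=bot.sense(); print(s["time"],s["tcp_pos"].round(4),s["wrist_force"].round(1))
im,W=cloud("wrist"); im2,W2=cloud("scene"); im3,W3=cloud("top")
save(np.hstack([cv2.resize(im,(390,244)), cv2.resize(im2[200:370,190:340],(276,244))]),"pics/e.png")
for n,w in (("wrist",W),("scene",W2),("top",W3)):
    P=w.reshape(-1,3); P=P[(abs(P[:,0]-.567)<.09)&(abs(P[:,1]+.2)<.11)]
    t=P[P[:,2]>.075]; r=cv2.minAreaRect(t[:,:2].astype(np.float32)); q=np.percentile(t[:,2],99)
    u=t[t[:,2]>.122][:,1].mean(); l=t[(t[:,2]<.09)][:,1].mean()
    print(n,np.round([*r[0],*r[1],r[2],q,t[:,2].max(),u,l],4))
    t=P[(P[:,2]>.068)&(P[:,2]<.075)&(P[:,1]<-.18)]; print(" short",len(t),np.round([t[t[:,1]>-.23].mean(0),t[t[:,1]<-.23].mean(0)],3))
E
```

```text
10.65 [ 0.594  -0.0085  0.2943] [ 0.  -0.6 -0.7]
wrist [ 5.68800e-01 -1.62200e-01  1.34000e-02  8.02000e-02  8.66832e+01
  1.33000e-01  1.34100e-01 -1.61900e-01 -1.58500e-01]
 short 950 [[ 0.564 -0.207  0.071]
 [ 0.555 -0.251  0.071]]
scene [ 5.70400e-01 -1.66400e-01  5.12000e-02  7.58000e-02  5.42584e+01
  1.34300e-01  1.35100e-01 -1.65900e-01 -1.70100e-01]
 short 425 [[ 0.566 -0.21   0.072]
 [ 0.557 -0.254  0.072]]
top [ 0.559  -0.2032  0.0919  0.0802 78.9665  0.134   0.1345 -0.1609 -0.1926]
 short 224 [[ 0.565 -0.205  0.07 ]
 [ 0.555 -0.249  0.071]]
```

View pics/e.png

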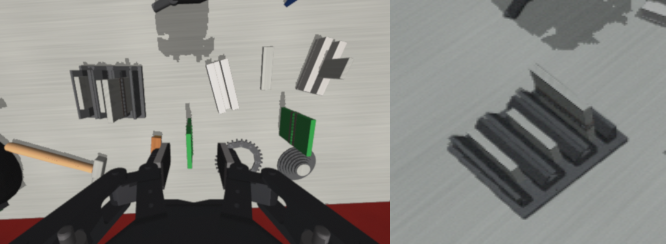

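The plate stands upright in the slot (left view 115,100; right view 562,100). Its top is 1–2 mm higher than it was in the block, which fits being fully home. It is centred within 2 mm along the slot, and the short plates have not moved.

```bash
python3 -c "
from workcell import bot
print(bot.hand_in())"
```

```text
the job is handed in; nothing more can be done
None
```

The welded plate stands upright and fully down in the rack's empty slot, within its ends; the two short plates stand where they were, and the job was handed in at about 11 s.

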